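# Start a screen exposure

### The job

Start exposing the coated screen that lies in the exposure unit: push the raised lid fully shut without slamming it, switch on the big mains rocker at the left, then the narrow vacuum-pump rocker in the middle, then press the small round start button all the way in and let it come back out. Only push and press with the fingertips: never lift the lid, and leave the timer dial, the mushroom-headed stop button and the ink jar and tape roll beside the unit as they are.

Things in the scene. Friction and masses are not known exactly. Their poses are not given: they have to be found in the camera images.
- unit: Exposure unit, fixed: grey steel box 500 deep (its x) x 520 wide (y) x 95 mm high. Origin: centre of its underside, on the table; x to its rear (away from the robot), y to its left, z up. The front 130 mm of its top is a flat control deck (z = 95 mm) with five black controls in a row at x = -185 mm, left to right: mains rocker, timer dial, pump rocker, start, stop. The lid covers the rest.
- lid: Grey steel lid, 365 deep x 500 wide x 38 mm thick, hinged along the unit's y at x = 245, z = 96 mm of the unit, opened 0.12 to 0.30 rad at the start. Origin: middle of its front lower edge (x = -120, z = 96 mm of the unit when shut). Stiff balanced hinge: stays where left; pushing its front down takes 6 to 8 N, then a rigid stop. Two 33 mm high handles on top, at y = +-165 mm.
- lid_push (a point): Point on the lid's top face, midway between the two bow handles, 35 mm behind the lid's front edge; moves with the lid. With the lid shut it lies at x = -85, y = 0, z = 134 mm of the unit.
- mains (a joint): Mains rocker, rad: 0 = off, 0.42 = on. Black, 36 long (unit's x) x 30 mm wide, pivot along the unit's y at x = -185, y = 170, z = 102.5 mm. Top is a shallow V: when off the near half is level and the far half (lid side) stands up 7 mm at its end; press the far half down level to turn it on. Takes 4 to 6 N, snaps over at half-way and stays. Its bezel is 3 mm below the level half.
- mains_press (a point): Middle of the raised far half of the mains rocker, on its surface, 12.6 mm from the pivot; moves with the rocker. Off: at x = -173.5, z = 107.6 mm of the unit; on: at z = 102.5 mm.
- pump (a joint): Vacuum-pump rocker, rad: 0 = off, 0.42 = on. As the mains rocker but 30 mm long x 16 mm wide, pivot at x = -185, y = -5, z = 102.5 mm of the unit; when off its far half stands up 6 mm at its end; takes 5 to 7 N.
- pump_press (a point): Middle of the raised far half of the pump rocker, on its surface, 10.5 mm from the pivot; moves with the rocker. Off: at x = -175.4, z = 106.8 mm of the unit; on: at z = 102.5 mm.
- start (a joint): Start button, m: 0 = out, 0.005 = fully in. Small black round cap 23 mm across in a steel bezel 29 mm across and 4 mm high, at x = -185, y = -90 mm of the unit. Travels 5 mm straight down against a spring (1.5 N at first, 5 N fully in) and comes back by itself.
- start_top (a point): Centre of the top of the start button's cap, at z = 108 mm of the unit when out (103 mm fully in). Moves with the cap.
- stop (a joint): Stop button, m: 0 = out, 0.005 = fully in. Leave it alone. Black mushroom head 40 mm across, at x = -185, y = -175 mm of the unit.
- stop_top (a point): Centre of the top of the stop button's mushroom head, at z = 123.5 mm of the unit.
- timer_mark (a point): Outer end of the white line on top of the timer dial, 12 mm from the dial's axis. Leave it alone. The dial is black, 38 mm across at its skirt and 20 mm high, axis at x = -185, y = 82 mm of the unit; it may be set to any angle.
- ink_jar: Bystander: white ink jar with black cap, 76 mm across, 95 mm high, standing left or right of the unit. Origin: centre of its underside.
- tape_roll: Bystander: roll of tape lying flat, 104 mm across, 36 mm high, on the unit's other side. Origin: centre of its underside.

How it is judged:
On the way, in this order (a step that is already met when the one before it is completed fails the run):
1. the lid is pushed fully shut (z of lid_push in the frame of unit below 0.138 m), for 0.1 s.
2. the mains rocker is switched on, the lid shut (z of lid_push in the frame of unit below 0.138 m and value of joint mains above 0.34 rad), for 0.1 s.
3. the vacuum-pump rocker is switched on, the mains on and the lid shut (all of step 2 and value of joint pump above 0.34 rad), for 0.1 s.
4. the start button is pressed in, with lid shut, mains and pump on (all of step 3 and value of joint start above 0.004 m), for 0.04 s.
At the end, for the whole second after the job is handed in: The lid is shut (its push point within 4 mm of its shut height), the mains and pump rockers are on (past 0.34 of 0.42 rad), the start button has been pressed (at least 4 of 5 mm) after both and is out again, and the stop button is out (all of step 3 and value of joint each of start, stop below 0.0015 m); the robot touches nothing.
It fails at once if a control is worked out of turn: the start button pressed (past 2.5 mm) before the lid is shut and mains and pump are on, the mains switched on with the lid not shut, or the pump before the mains ((value of joint start above 0.0025 m and not (z of lid_push in the frame of unit below 0.138 m and value of joint each of mains, pump above 0.34 rad)) or (value of joint mains above 0.3 rad and z of lid_push in the frame of unit above 0.142 m) or (value of joint pump above 0.3 rad and value of joint mains below 0.2 rad)).
It fails at once if the stop button is pressed (past 2.5 mm) or the timer dial turned (its mark moved more than 3 mm, about 15 degrees) (value of joint stop above 0.0025 m or distance of timer_mark from where it was at the start of the episode above 0.003 m).
It fails at once if the lid is lifted (raised past 0.36 rad: its push point over 248 mm above the table) (z of lid_push in the frame of unit above 0.248 m).
It fails at once if the lid is slammed (its front edge moves faster than 0.5 m/s) (linear speed of lid above 0.5 m/s).
It fails at once if the ink jar or tape roll is moved by more than 20 mm, or lifted by more than 10 mm (distance of any of ink_jar, tape_roll from where it was at the start of the episode above 0.02 m or height (world z) of any of ink_jar, tape_roll above 0.01 m).
It also fails if it takes over 48 s, if anything falls off the work surface, if the arm or the gripper's body presses on something with over 40 N, if the wrist force passes 120 N, or if a joint passes its speed limit or range.

### The arm

A 7-joint arm with a two-finger parallel gripper is mounted at the origin on the work surface. World frame = base frame: x ahead of the robot, y to its left, z up, the work surface at z = 0. Lengths are in m, angles in rad, forces in N, time in s.
With the tool pointing down it reaches from about 0.425 to 0.925 m from the base axis. Payload 6.8 kg.
Tool frame: the origin (TCP) lies between the finger pads; the fingertips stand r.tips_ahead ahead of it and the grasp point (between the pads) lies 5 mm behind it (r.tips_ahead is the distance from the TCP to the fingertips, in m); z points along the fingers, y is the line along which they close (so a half turn about z gives the same grasp; the last joint's range is limited). The gripper opens to 85 mm and grips with 20 to 120 N. Pads are 22 mm wide; open, the fingers measure 114 mm over their backs; the gripper's body (76 mm by 85 mm) begins 54 mm behind the grasp point. The pads swing forward as they close: fully open they stand 13 mm farther back than shut.
Start: joints at [1.16, 0.477, 0.022, 1.555, -0.011, 1.109, -0.083], TCP at [0.201, -0.644, 0.245] pointing down, gripper open.
Joint ranges: [-2.96, 2.96], [-0.34, 2.1], [-1.41, 1.46], [0.24, 2.44], [-1.37, 4.51], [0.17, 1.92], [-2.96, 2.96]. Speed limits (rad/s): [2.39, 2.39, 3.14, 3.14, 3.14, 3.14, 3.14].

### API

Orientations are given as a rotation vector (axis times angle).
In Python, from bench import r gives the robot as it stands.
- The arm moves only by the tool move_arm, never from a script. Its argument "rows" is one flat list of numbers, 4 for each row, row after row: the shift along the tool's x, y, z in cm, then the turn about the tool's z in degrees. In form: [tx, ty, tz, twist, tx, ty, tz, twist, ...]. A call has 1 to 10 rows; each row is the pose to reach, as a shift and turn from the pose commanded when the call began, along the tool's axes at that moment; what a row does not reach only later rows make up. A row lasts 1/8 s, in which the tool goes at most 62.5 mm and 10.7 degrees, less where a joint would pass 70% of its speed; a pose out of reach is approached as far as the arm can. A call with a gripper value outside its range is refused whole. "fingers" is the opening, from 0 (shut) to 1 (fully open), set as the call begins (left out, the last holds). The fingers move at their own pace and stop on an object; "newtons" is the grip in N (left out, the last holds). Time passes only in rows, so rows that repeat a pose let the fingers close. It gives the time, the measured TCP pose, the force, the opening and the grip force at its end, in the units of the state.
- r.get_obs(): the state, without advancing time (a new reading comes with each control period).
- r.grab_frame(name): name is "side" or "top"; returns the picture (420x560x3 uint8, blue, green, red); there is no depth.
- r.camera_params(name): a dict with "fx", "fy", "cx", "cy" (pixels), "k1" (the pictures are not rectified: a ray, as slopes to the right and down, at radius r is drawn at 1 + k1 r^2 times it, then the intrinsics apply), "world_from_camera" (4x4, takes a point from camera to world coordinates). Camera axes: x right, y down, z forward; pixel columns grow to the right and rows downward; lengths in m; the calibration is good to about 2 mm. A picture is of the moment at which its call begins. camera_params takes no time and is no camera call.
- r.hand_in(): hands the job in; it is judged then, once.
The state is a dict: "clock": time; "joints": joint angles; "qvel": joint speeds; "tau": joint torques, N m; "tcp_pos": TCP position; "orientation": TCP orientation; "contact_force": force on the tool from outside, world axes, zero at the start; "moment": the same for the moment, N m; "grip_width": finger opening in m; "gripper_force": force on a finger pad.
Only numpy, scipy, OpenCV 4.12 (cv2) and the standard library are available. Lean on these libraries where they do the work, as an engineer would, in place of code of your own. Each camera call takes 0.05 s, during which the arm holds its last target. There are 200 camera calls.

## Working session

There is one attempt and no reset: what is moved stays moved. The work goes in short steps, Python scripts to look and compute and a tool call to move; the robot and the scene stay as the last step left them, time stands still between calls to the robot, and variables do not carry over. Pictures are saved under pics/ and viewed, at most 10 in all, crops included, and the job is handed in when it is done.

Besides the shell and the picture viewer there is one more tool, called by a JSON object that holds its "method" and its "body", one argument or row to a line. move_arm: Moves the arm, as the interface text tells. Its arguments: {"type":"object","properties":{"rows":{"type":"array"},"fingers":{"type":"number"},"newtons":{"type":"number"}},"required":["rows"]}

```bash
mkdir -p pics; python3 - <<'E'
from bench import r
import cv2,numpy as np
for n in("side","top"):
    cv2.imwrite(f"pics/{n}0.png",r.grab_frame(n)); p=r.camera_params(n)
    print(n,{k:(np.round(v,4).tolist()) for k,v in p.items()})
o=r.get_obs();print(o,r.tips_ahead)
E
```

```text
side {'fx': 402.0236, 'fy': 402.0236, 'cx': 271.3089, 'cy': 215.1046, 'k1': -0.1052, 'world_from_camera': [[-0.7575, -0.4252, 0.4953, 0.0396], [-0.6526, 0.4774, -0.5883, 0.651], [0.0136, -0.769, -0.6392, 0.8102], [0.0, 0.0, 0.0, 1.0]]}
top {'fx': 520.6948, 'fy': 520.6948, 'cx': 279.8337, 'cy': 205.6242, 'k1': -0.0054, 'world_from_camera': [[0.0027, -0.9948, 0.1013, 0.4489], [-1.0, -0.0033, -0.0059, -0.0026], [0.0062, -0.1013, -0.9948, 1.4487], [0.0, 0.0, 0.0, 1.0]]}
{'clock': 0.1, 'joints': array([ 1.15986693,  0.47772275,  0.0223352 ,  1.55632155, -0.01150076,
        1.10924868, -0.08313106]), 'qvel': array([-1.01575000e-03, -6.33202903e-05,  2.04322466e-04, -2.05882448e-03,
       -5.90593973e-04, -1.09359480e-03,  2.05935305e-03]), 'tau': array([ 4.72285101e-03, -5.97758174e+01,  1.61375284e+00, -2.81953901e+01,
        1.28641023e-02,  5.02618859e-03,  5.33688464e-06]), 'tcp_pos': array([ 0.20115482, -0.64382709,  0.24443229]), 'orientation': array([-3.10413320e+00, -4.73629489e-01,  5.41350739e-04]), 'contact_force': array([-0.32715164, -0.63090052,  1.03119824]), 'moment': array([ 0.01097374, -0.00742463, -0.06856909]), 'gripper_force': 0.0, 'grip_width': 0.08560670315085023} 0.014
```

View pics/side0.png

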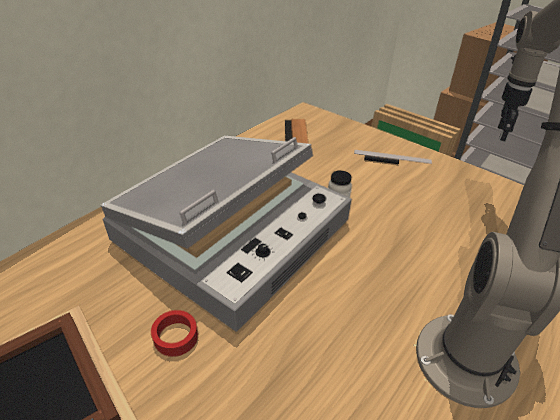

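View pics/top0.png

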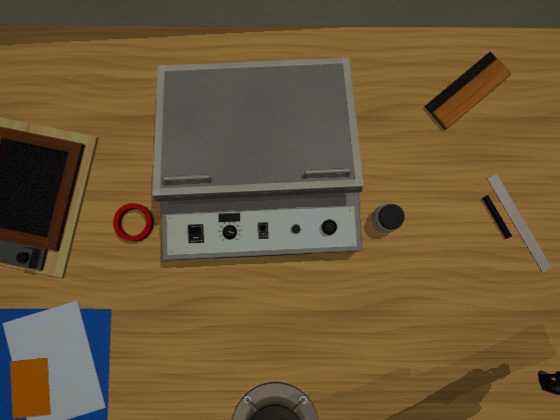

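The side view shows mains at about (239,271), timer (263,251), pump (284,233), start (302,216) and stop (319,199). The top view shows mains (196,233), timer (230,232), pump (263,230), start (296,229) and stop (329,227). The tape roll is on the left and the jar on the right. Next I'll enlarge the deck for precise pixels.

```bash
python3 - <<'E'
import cv2,numpy as np
a=cv2.imread("pics/top0.png")[180:265,150:370]; b=cv2.imread("pics/side0.png")[180:290,210:350]
a=cv2.resize(a,None,fx=3.6,fy=3.6,interpolation=cv2.INTER_CUBIC)
b=cv2.resize(b,None,fx=5,fy=5,interpolation=cv2.INTER_CUBIC)
cv2.imwrite("pics/a.png",a);cv2.imwrite("pics/b.png",b);print(a.shape,b.shape)
E
```

```text
(306, 792, 3) (550, 700, 3)
```

View pics/a.png

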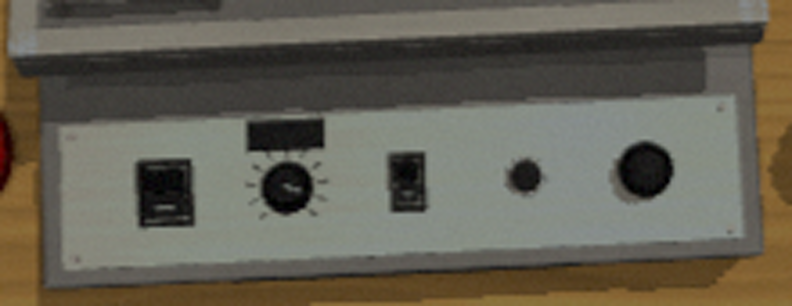

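View pics/b.png

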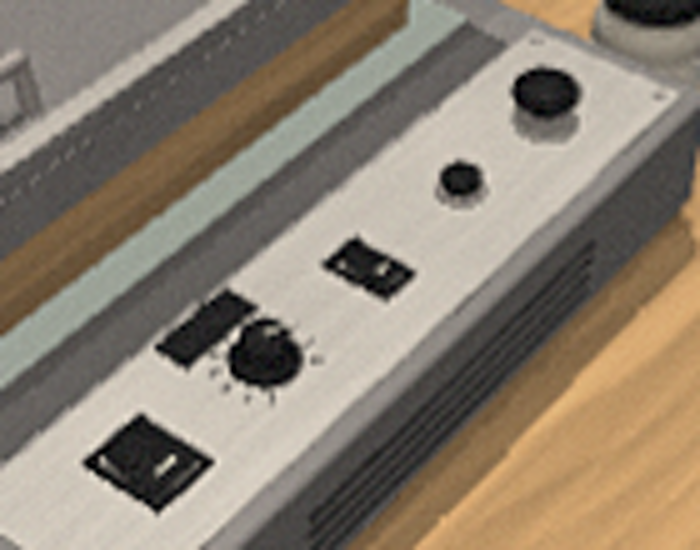

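Crop positions, top crop first: mains bezel centre (165,193), timer (287,187), pump (407,182), start (526,176), stop (646,170), front deck corners (44,287) and (763,253). Side crop: mains (149,462), timer (267,345), pump (370,268), start (461,178), stop (546,92).

```bash
cat > h.py <<'E'
from bench import r
import cv2,numpy as np
from scipy.optimize import least_squares
from scipy.spatial.transform import Rotation as R
def proj(n,P):
    p=r.camera_params(n);T=np.linalg.inv(p["world_from_camera"])
    K=np.array([[p["fx"],0,p["cx"]],[0,p["fy"],p["cy"]],[0,0,1.]])
    return cv2.projectPoints(np.asarray(P,float).reshape(-1,1,3),cv2.Rodrigues(T[:3,:3])[0],T[:3,3],K,np.array([p["k1"],0,0,0]))[0].reshape(-1,2)
def unit(q,P):
    return R.from_euler('z',q[2]).apply(P)+[q[0],q[1],q[3]]
def lidpt(a,P): # P in unit coords when shut
    h=np.array([.245,0,.096]);return R.from_euler('y',a).apply(np.asarray(P)-h)+h
def togo(pw,o=None):
    "world TCP target -> shift along tool axes, cm"
    o=o or r.get_obs();return R.from_rotvec(o["orientation"]).inv().apply(np.array(pw)-o["tcp_pos"])*100
E
python3 - <<'E'
from h import *
f=lambda c,k,o:(np.array(c)+.5)/k-.5+o
C=[[-.185,.17,.0995],[-.185,.082,.115],[-.185,-.005,.0995],[-.185,-.09,.108],[-.185,-.175,.1235]]
top=f([(165,193),(287,187),(407,182),(526,176),(646,170),(44,287),(763,253)],3.6,[150,180]); tP=C+[[-.25,.26,.095],[-.25,-.26,.095]]
side=f([(149,462),(267,345),(370,268),(461,178),(546,92)],5,[210,180])
for i in range(5):
    s=least_squares(lambda X:np.r_[(proj("top",X)-top[i]).ravel(),(proj("side",X)-side[i]).ravel()],[.5,0,.1]);print(C[i],s.x.round(4),s.fun.round(2))
res=lambda q:np.r_[(proj("top",unit(q,tP))-top).ravel(),(proj("side",unit(q,C))-side).ravel()]
s=least_squares(res,[.65,.1,0,0]);print(s.x.round(4),s.fun.round(1))
s=least_squares(lambda q:res([*q,0]),[.65,.1,0]);q=[*s.x,0];print(np.round(q,4),s.fun.round(1));np.save("q.npy",q)
# lid angle
lt=f([(17,75),(763,40)],3.6,[150,180]);ls=np.array([[183,245.]])
for a in np.arange(.10,.32,.02):
    L=unit(q,lidpt(a,[[-.12,.25,.096],[-.12,-.25,.096]]));print(round(a,2),(proj("top",L)-lt).round(1).tolist(),(proj("side",L[:1])-ls).round(1).tolist())
E
```

```text
[-0.185, 0.17, 0.0995] [0.512  0.2064 0.0978] [ 0.52  0.67 -0.77 -0.11]
[-0.185, 0.082, 0.115] [0.5161 0.1179 0.1078] [ 0.49  0.68 -0.8  -0.1 ]
[-0.185, -0.005, 0.0995] [0.5202 0.0323 0.0988] [ 0.51  0.74 -0.91 -0.11]
[-0.185, -0.09, 0.108] [ 0.525  -0.0528  0.1048] [ 0.36  0.55 -0.7  -0.08]
[-0.185, -0.175, 0.1235] [ 0.5292 -0.1379  0.1138] [ 0.3   0.48 -0.63 -0.07]
[ 0.7059  0.0459  0.0482 -0.005 ] [ 0.6  0.4  0.   0.2  0.7  0.4  0.4  0.4  0.4  0.2  0.5  1.   0.8  1.3
 -1.1  0.7 -1.4 -0.7 -1.2  0.8 -0.8  0.3 -0.6 -1.4]
[0.705  0.0471 0.0494 0.    ] [-0.1  0.7 -0.5  0.5  0.3  0.7  0.1  0.6  0.3  0.4 -0.3  1.5  0.8  1.5
 -1.1 -0.2 -1.3 -1.8 -1.1 -0.2 -0.7 -0.8 -0.5 -2.6]
0.1 [[6.7, 8.0], [-4.0, 8.7]] [[9.5, 23.6]]
0.12 [[6.0, 7.4], [-3.5, 8.1]] [[8.8, 21.3]]
0.14 [[5.4, 6.8], [-3.1, 7.4]] [[8.2, 18.9]]
0.16 [[4.7, 6.1], [-2.7, 6.6]] [[7.5, 16.4]]
0.18 [[4.1, 5.3], [-2.3, 5.8]] [[6.7, 13.9]]
0.2 [[3.4, 4.4], [-1.9, 4.9]] [[5.9, 11.4]]
0.22 [[2.7, 3.5], [-1.4, 4.0]] [[5.0, 8.8]]
0.24 [[2.0, 2.5], [-1.0, 2.9]] [[4.1, 6.2]]
0.26 [[1.4, 1.5], [-0.6, 1.8]] [[3.2, 3.6]]
0.28 [[0.7, 0.4], [-0.2, 0.7]] [[2.2, 0.9]]
0.3 [[-0.0, -0.8], [0.2, -0.6]] [[1.1, -1.9]]
```

The unit sits at (0.705, 0.047) with yaw 0.049 and the lid is open about 0.29 rad. Next I'll compute the shift to above the lid.

```bash
python3 - <<'E'
from h import *
q=np.load("q.npy");w=unit(q,[[-.075,0,.30]])[0];print(w,togo(w))
M=R.from_rotvec(r.get_obs()["orientation"]).as_matrix();print(M.round(3),np.degrees(np.arctan2(M[1,0],M[0,0])-q[2]))
E
```

```text
[0.63004545 0.04337518 0.3       ] [ 61.43050964 -52.81168236  -5.48066811]
[[ 0.954  0.298 -0.001]
 [ 0.298 -0.954  0.001]
 [-0.    -0.002 -1.   ]] 14.51879720125416
```

{"method": "move_arm", "body": {
  "rows": [0,0,-5.5,5,5,-4,-9,10,10,-8,-9,14.5,15,-13,-9,14.5,20,-17,-9,14.5,25,-21,-9,14.5,30,-25,-9,14.5,35,-30,-9,14.5,40,-34,-9,14.5,45,-38,-9,14.5],
  "fingers": 0
}}

```text
clock: 1.35
tcp_pos: [0.4989, -0.1745, 0.3352]
orientation: [3.14, 0.078, -0.0]
contact_force: [0.7, -1.3, -1.3]
grip_width: -0.0001
gripper_force: 0.0
```

{"method": "move_arm", "body": {
  "rows": [4,-5.5,0,0,8,-11,0,0,12.2,-17,0,0,12.2,-18.4,0,0,12.2,-18.4,1.5,0,12.2,-18.4,3,0,12.2,-18.4,3.5,0,12.2,-18.4,3.5,0]
}}

```text
clock: 2.35
tcp_pos: [0.6107, 0.0121, 0.2998]
orientation: [3.14, 0.075, -0.002]
contact_force: [-0.0, -0.4, 0.5]
grip_width: 0.0003
gripper_force: 0.0
```

```bash
python3 - <<'E'
from h import *
cv2.imwrite("pics/s1.png",r.grab_frame("side"));q=np.load("q.npy");o=r.get_obs();print(o["tcp_pos"],o["orientation"],o["contact_force"],togo(unit(q,[[-.075,0,.25]])[0],o))
E
```

```text
[0.61105106 0.012508   0.30043121] [3.14039100e+00 7.56339765e-02 1.27500814e-04] [1.22826059 0.54088548 0.36695119] [ 2.04545901 -2.99317561  5.04239599]
```

View pics/s1.png

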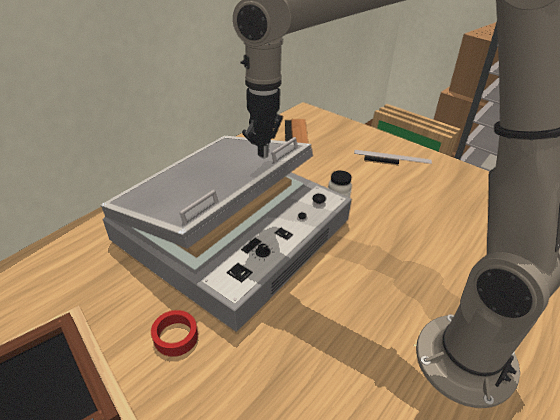

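The gripper is upright above the lid with its tips near (263,153), short of the lid's middle, and the lid is untouched. I'll move over and begin pushing.

{"method": "move_arm", "body": {
  "rows": [2,-3,0,0,2,-3,2,0,2,-3,4,0,2,-3,5,0,2,-3,5.5,0,2,-3,6,0,2,-3,6.5,0,2,-3,7,0,2,-3,7.5,0,2,-3,8,0]
}}

```text
clock: 3.65
tcp_pos: [0.6298, 0.0447, 0.2217]
orientation: [3.141, 0.078, 0.002]
contact_force: [-3.4, 0.1, 8.1]
grip_width: 0.0003
gripper_force: 3.5
```

{"method": "move_arm", "body": {
  "rows": [0,0,0.7,0,0,0,1.4,0,0,0,2.1,0,0,0,2.8,0,0,0,3.5,0,0,0,4.2,0,0,0,4.9,0,0,0,5.5,0,0,0,6,0,0,0,6.4,0]
}}

```text
clock: 4.9
tcp_pos: [0.6288, 0.0447, 0.1569]
orientation: [3.14, 0.078, -0.002]
contact_force: [-5.8, 0.2, 8.4]
grip_width: -0.0001
gripper_force: 3.6
```

{"method": "move_arm", "body": {
  "rows": [0,0,0.3,0,0,0,0.5,0,0,0,0.7,0,0,0,0.8,0,0,0,0.9,0,0,0,1.0,0,0,0,1.0,0]
}}

```text
clock: 5.78
tcp_pos: [0.6284, 0.0447, 0.1481]
orientation: [3.14, 0.078, -0.003]
contact_force: [-9.5, -1.2, 16.3]
grip_width: -0.0
gripper_force: 7.8
```

The lid is on its stop: force jumped to 16 N with the tip at 0.134 m. I'll lift off.

{"method": "move_arm", "body": {
  "rows": [0,0,0.05,0,0,0,-4,0,0,0,-8,0,0,0,-8,0,0,0,-8,0]
}}

```text
clock: 6.4
tcp_pos: [0.6293, 0.0444, 0.2259]
orientation: [3.14, 0.078, -0.0]
contact_force: [0.0, -0.2, -0.1]
grip_width: 0.0001
gripper_force: 0.0
```

```bash
python3 - <<'E'
from h import *
cv2.imwrite("pics/s2.png",r.grab_frame("side"));q=np.load("q.npy");o=r.get_obs();print(o["tcp_pos"],o["contact_force"],togo(unit(q,[[-.170,.17,.16]])[0],o))
E
```

```text
[0.62895854 0.04422954 0.22521435] [ 0.28838211 -1.25873534 -0.14664347] [ -9.38110092 -16.9129714    6.53286363]
```

View pics/s2.png

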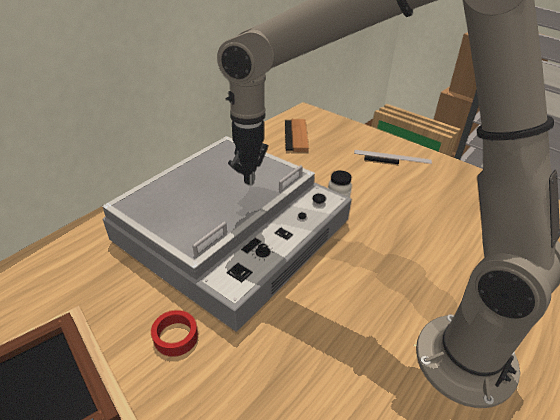

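The lid is shut, with its front edge running from (192,268) to (315,178), and the gripper is clear above it. Next is the mains rocker.

{"method": "move_arm", "body": {
  "rows": [-4,-4,0,0,-8,-8,0,0,-9.4,-12,0,0,-9.4,-15,0,0,-9.4,-16.9,0,0,-9.4,-16.9,3,0,-9.4,-16.9,6.5,0,-9.4,-16.9,6.5,0,-9.4,-16.9,6.5,0]
}}

```text
clock: 7.58
tcp_pos: [0.5279, 0.2085, 0.1619]
orientation: [-3.14, -0.077, -0.001]
contact_force: [-0.2, -0.3, -0.1]
grip_width: -0.0002
gripper_force: 0.0
```

```bash
python3 - <<'E'
from h import *
i=r.grab_frame("side")[190:300,180:320];j=r.grab_frame("top")[180:265,150:290]
cv2.imwrite("pics/s3.png",cv2.resize(np.vstack([i,j]),None,fx=3,fy=3,interpolation=cv2.INTER_CUBIC));q=np.load("q.npy");o=r.get_obs();print(o["tcp_pos"],o["contact_force"],togo(unit(q,[[-.170,.17,.1165]])[0],o))
E
```

```text
[0.52830789 0.20884818 0.16268555] [ 0.87897117  0.14974999 -0.62223433] [-0.16587094  0.03315107  4.61819367]
```

View pics/s3.png

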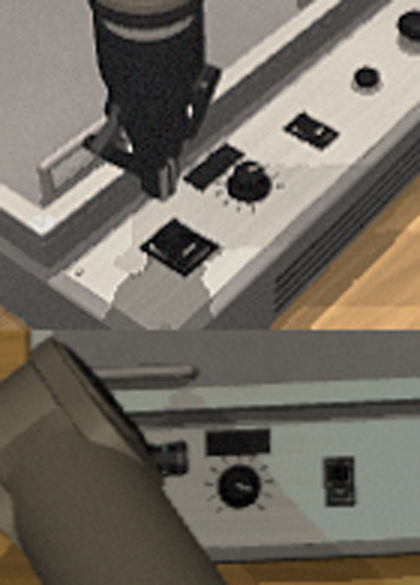

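The tip is above the far side of the mains rocker (side crop about (165,190)), clear of the handle and dial. I'll press.

{"method": "move_arm", "body": {
  "rows": [-0.2,0,2,0,-0.2,0,3.4,0,-0.2,0,3.8,0,-0.2,0,4.1,0,-0.2,0,4.4,0,-0.2,0,4.6,0,-0.2,0,4.7,0,-0.2,0,4.7,0]
}}

```text
clock: 8.68
tcp_pos: [0.5257, 0.2088, 0.1164]
orientation: [3.14, 0.078, 0.002]
contact_force: [-5.0, -4.4, 18.4]
grip_width: -0.0001
gripper_force: 9.5
```

The mains rocker bottomed out level at 18 N. I'll lift and move to above the pump.

{"method": "move_arm", "body": {
  "rows": [0,0,-3,0,0,0,-5,0,0,0,-5,0,0,4.5,-5,0,0,9,-5,0,0,13.5,-5,0,0,17.5,-5,0,0,17.5,-5,0,0,17.5,-5,0]
}}

```text
clock: 9.8
tcp_pos: [0.5336, 0.0345, 0.1636]
orientation: [-3.14, -0.079, 0.002]
contact_force: [0.6, 0.2, 0.3]
grip_width: 0.0001
gripper_force: 0.0
```

```bash
python3 - <<'E'
from h import *
i=r.grab_frame("side")[190:300,200:340];j=r.grab_frame("top")[180:265,150:290]
cv2.imwrite("pics/s4.png",cv2.resize(np.vstack([i,j]),None,fx=3,fy=3,interpolation=cv2.INTER_CUBIC));q=np.load("q.npy");o=r.get_obs();print(o["tcp_pos"],o["contact_force"],togo(unit(q,[[-.172,-.005,.1165]])[0],o))
E
```

```text
[0.53378311 0.03533962 0.16396757] [ 0.75847743 -0.30689171 -0.63075787] [-0.04443015  0.17634757  4.74664698]
```

View pics/s4.png

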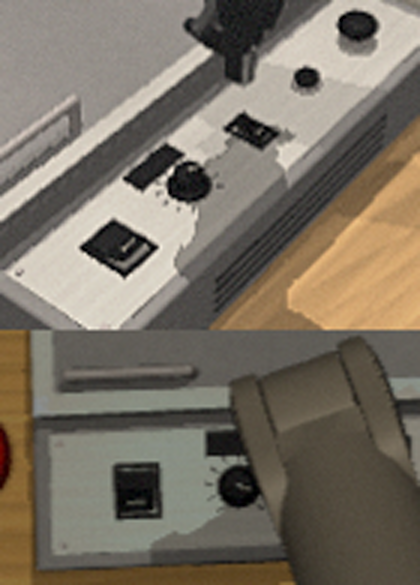

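The mains rocker is flipped: in the side crop its near half at (130,250) is now raised. The dial is unchanged and the tip at (240,78) is above the pump's far half. I'll press the pump.

{"method": "move_arm", "body": {
  "rows": [0,0.2,2,0,0,0.2,3.5,0,0,0.2,4.0,0,0,0.2,4.3,0,0,0.2,4.6,0,0,0.2,4.8,0,0,0.2,4.85,0,0,0.2,4.85,0]
}}

```text
clock: 10.9
tcp_pos: [0.5345, 0.0317, 0.1166]
orientation: [3.14, 0.078, 0.002]
contact_force: [-2.3, 0.2, 6.7]
grip_width: 0.0002
gripper_force: 3.5
```

{"method": "move_arm", "body": {
  "rows": [0,0,0.1,0,0,0,0.15,0,0,0,0.15,0]
}}

```text
clock: 11.28
tcp_pos: [0.5346, 0.0317, 0.1164]
orientation: [3.14, 0.077, 0.002]
contact_force: [-7.0, 0.6, 19.7]
grip_width: 0.0001
gripper_force: 10.1
```

The pump bottomed at 20 N. I'll lift and move to above the start button.

{"method": "move_arm", "body": {
  "rows": [0,0,-3,0,0,0,-5,0,0,0,-5,0,-1.3,4.5,-5,0,-1.3,8.4,-5,0,-1.3,8.4,-5,0,-1.3,8.4,-5,0]
}}

```text
clock: 12.15
tcp_pos: [0.525, -0.0523, 0.1636]
orientation: [-3.14, -0.078, 0.002]
contact_force: [1.2, 0.4, 0.1]
grip_width: -0.0003
gripper_force: 0.0
```

```bash
python3 - <<'E'
from h import *
i=r.grab_frame("side")[150:260,230:370]
cv2.imwrite("pics/s5.png",cv2.resize(i,None,fx=4,fy=4,interpolation=cv2.INTER_CUBIC));q=np.load("q.npy");o=r.get_obs();print(o["tcp_pos"],o["contact_force"],togo(unit(q,[[-.185,-.09,.117]])[0],o))
E
```

```text
[ 0.52509669 -0.05167202  0.16372864] [ 0.60614908  1.14915347 -0.85444481] [-0.04510445  0.02867823  4.67287782]
```

View pics/s5.png

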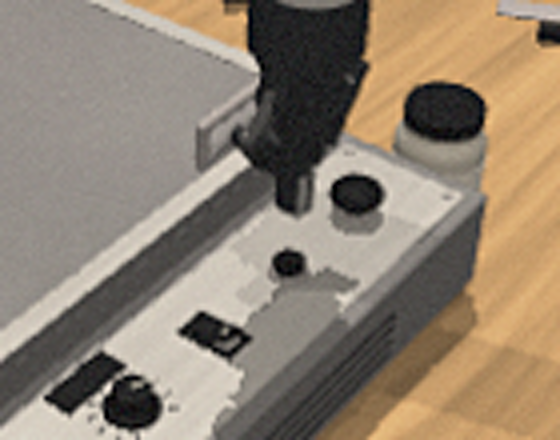

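The pump's near half at (228,335) now stands up, so it is on. The tip is above the start button at (289,263), clear of the stop head. I'll press start.

{"method": "move_arm", "body": {
  "rows": [0,0,2,0,0,0,3.5,0,0,0,4.1,0,0,0,4.4,0,0,0,4.6,0,0,0,4.75,0,0,0,4.85,0,0,0,4.85,0]
}}

```text
clock: 13.2
tcp_pos: [0.5254, -0.0524, 0.117]
orientation: [3.141, 0.078, 0.0]
contact_force: [-6.4, 2.0, 13.2]
grip_width: -0.0004
gripper_force: 6.4
```

Start is fully in: 13 N, tip at 0.103 m. I'll release and retreat.

{"method": "move_arm", "body": {
  "rows": [0,0,-2,0,0,0,-6,0,0,0,-10,0,0,0,-14,0,0,0,-14,0,0,0,-14,0,0,0,-14,0]
}}

```text
clock: 14.08
tcp_pos: [0.5246, -0.053, 0.2546]
orientation: [-3.141, -0.078, 0.003]
contact_force: [0.0, -0.2, -0.0]
grip_width: 0.0001
gripper_force: 0.0
```

```bash
python3 - <<'E'
from h import *
i=r.grab_frame("side")[150:300,200:370]
cv2.imwrite("pics/s6.png",cv2.resize(i,None,fx=4,fy=4,interpolation=cv2.INTER_CUBIC));o=r.get_obs();print(o["tcp_pos"],o["contact_force"],np.abs(o["qvel"]).max())
E
```

```text
[ 0.52468562 -0.05295368  0.25457371] [0.79308216 0.13705666 0.44340392] 0.0038818253416448715
```

View pics/s6.png

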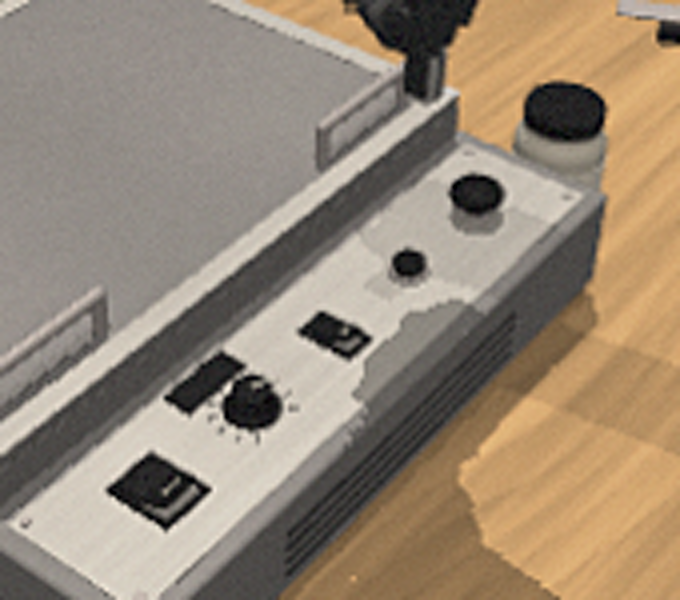

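The lid is shut, and both rockers are on, at (160,490) and (336,333). The start cap is back out at (409,263), the stop button and dial are untouched, and the robot is clear.

```bash
python3 -c "
from bench import r
print(r.hand_in())"
```

```text
the job is handed in; nothing more can be done
None
```

The job is handed in at about 14 s of the 48 s allowed: lid shut, mains and pump on, start pressed fully in and back out, nothing else touched; the hand-in returned no verdict.

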